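# Load the turning jig and index its shuttle one hole

## Task

Lay the loose round blank flat in the round pocket of the jig's wooden shuttle and let go of it. Then pull up the black knob of the spring lock plunger, slide the shuttle to the very next hole of the steel rail, knob end leading, and let the pin drop fully home in it with the blank still in its pocket. Finish while still holding the knob with the pin home; leave the square blank and the other things on the bench where they are.

Things in the scene. Friction and masses are not known exactly. Their poses are not given: they have to be found in the camera images.
- disc: round pale wooden blank, diameter 52, thickness 24, about 36 g, lying flat and loose on the bench; origin at the centre of its underside, z up
- square: square pale wooden blank 52 x 52 x 24, loose on the bench, not needed; origin at the centre of its underside, sides along its x and y
- jig: fixed indexing jig: plywood base 130 (its x) x 340 (its y) x 12 high; on it along y, at x = 0, a steel rail 37 wide, top 30 above the bench, with four 13 mm square pin holes 50 apart (jig y = -30, 20, 70, 120). Origin at the centre of the base's underside on the bench, z up. The shuttle slides along the rail
- shuttle (a joint): travel of the dark wooden shuttle along the jig's +y, m: 0 at the start, pinned in the hole at jig y = 20 mm; 0.050 with the pin in the next hole (knob end leading); range -0.052 to 0.102. The pin has about 1.5 mm of play either way in a hole. Friction about 2.5 N plus 8 N per m/s
- shuttle_plate (a point): centre of the top face of the shuttle's plate, 52 above the bench; plate 150 (jig x) x 80 (jig y) x 20 thick, with a round and a square pocket side by side along jig x. From its middle a tongue 50 wide, as thick, runs towards jig +y and carries the lock plunger, whose axis is 100 from this point. Moves with the shuttle, axes parallel to the jig's
- round_pocket (a point): centre of the floor of the round pocket, 42 above the bench, 37 from the plate's centre in jig -x; pocket diameter 56, depth 10, 1 mm chamfer; moves with the shuttle, axes parallel to the jig's. The seated blank's underside lies on this floor and the blank stands 14 proud. A square pocket 56 x 56 lies 74 from it in jig +x
- lock (a joint): lift of the spring lock plunger, m: 0 = pin fully home (tip 12 mm below the rail's top, its last 5 mm rounded), 0.012 = tip clear of the rail, 0.020 = upper stop. The spring pushes it down, 4.5 N at 0, 7.5 N at 0.020. The pin, diameter 10, slides vertically in the shuttle, so the lifted knob can drag the shuttle
- lock_knob: black round knob on top of the lock plunger, diameter 30, height 22, axis vertical; origin at its middle, 96 above the bench when the pin is home; rises with the plunger. Below it a bare stem of diameter 10, then a steel collar, diameter 28, its top 64 above the bench
- next_hole (a point): centre, at the rail's top face (30 above the bench), of the hole in which the pin must end; fixed to the jig, 50 from the pin's start in jig +y
- gouge: turning gouge with a wooden handle, about 360 long, at the far side of the bench; bystander
- wax_jar: amber glass jar with a steel cap, diameter 72, 75 high; bystander
- mug: terracotta cup, diameter 80, 90 high; bystander
- sanding_block: cork block 70 x 45 x 28; bystander
- finial: small turned wooden finial 70 high; bystander
- mallet: wooden mallet lying down, head 64 in diameter; bystander
Not all that is in view belongs to the job. What is shaped like the disc but blue or red is not meant.

How it is judged:
By the outcome, as a careful person would: the job done as asked, in the order asked, and still so for the second after the job is handed in, while the arm keeps its last pose, push and grip.
It also fails if it takes over 48 s, if anything falls off the work surface, if the arm or the gripper's body presses on something with over 40 N, if the wrist force passes 120 N, or if a joint passes its speed limit or range.

## Robot

A 7-joint arm with a two-finger parallel gripper is mounted at the origin on the work surface. World frame = base frame: x ahead of the robot, y to its left, z up, the work surface at z = 0. Lengths are in m, angles in rad, forces in N, time in s.
With the tool pointing down it reaches from about 0.425 to 0.875 m from the base axis. Payload 4.7 kg.
Tool frame: the origin (TCP) lies at the very end of the fingers, on their centre line; the grasp point (between the pads) lies 19 mm behind it; z points along the fingers, y is the direction in which the jaws open and shut (so a half turn about z gives the same grasp; the last joint's range is limited). The gripper opens to 87 mm and grips with 3 to 60 N. Pads are 19 mm wide; open, the fingers measure 117 mm over their backs; the gripper's body (75 mm by 190 mm) begins 51 mm behind the grasp point.
Start: joints at [-1.286, 0.321, -0.07, 1.45, 0.023, 1.371, -0.057], TCP at [0.174, 0.626, 0.184] pointing down, gripper open.
Joint ranges: [-2.86, 2.86], [-0.3, 2.09], [-1.38, 1.24], [0.06, 2.45], [-1.56, 4.7], [0.09, 2.05], [-2.69, 2.69]. Speed limits (rad/s): [2.57, 2.57, 3.14, 3.14, 3.14, 3.14, 3.14].

## Interface

Orientations are given as a rotation vector (axis times angle).
In Python, from bench import get_state, get_image, close_job gives the robot as it stands.
- The arm moves only by the tool send_rows, never from a script. Its argument "steps" is a list of rows, each an object with "claw": the finger opening in m, from 0 to 0.087; "offset": the shift along the tool's x, y, z in m, a list of three; "turn": the turn about the tool's z in rad. In form: [{"claw": claw, "offset": [tx, ty, tz], "turn": turn}, ...]. A call has 1 to 12 rows; each row is the pose to reach, as a shift and turn from the pose measured when the call began, along the tool's axes at that moment; what a row does not reach only later rows make up. A row lasts 1/8 s, in which the tool goes at most 62.5 mm and 10.7 degrees, less where a joint would pass 70% of its speed; a pose out of reach is approached as far as the arm can. A call with a gripper value outside its range is refused whole. The fingers move at their own pace and stop on an object; "squeeze" is the grip in N (left out, the last holds). Time passes only in rows, so rows that repeat a pose let the fingers close. It gives the time, the measured TCP pose, the force and the opening at its end, in the units of the state.
- get_state(): the state, without advancing time (a new reading comes with each control period).
- get_image(name): name is "scene" or "top" or "wrist"; returns a dict with "pixels" (384x512x3 uint8, blue, green, red), "fx", "fy", "cx", "cy" (pixels), "R" (3x3) and "t" (3): a world point X has camera coordinates R X + t. Camera axes: x right, y down, z forward; pixel columns grow to the right and rows downward; lengths in m; the calibration is good to about 2 mm. A picture is of the moment at which its call begins. There is no depth.
- close_job(): hands the job in, once; it reports no verdict.
The state is a dict: "time": time; "joint_positions": joint angles; "qd": joint speeds; "joint_torque": joint torques, N m; "position": TCP position; "tool_rot": TCP orientation; "ft_force": force on the tool from outside, world axes, zero at the start; "torque": the same for the moment, N m; "grip_width": opening from 0.0 (shut) to 1.0 (fully open).
Only numpy, scipy, OpenCV 4.12 (cv2) and the standard library are available. Lean on these libraries where they do the work, as an engineer would, in place of code of your own. Each camera call takes 0.05 s, during which the arm holds its last target. There are 200 camera calls.

## Working session

There is one attempt and no reset: what is moved stays moved. The work goes in short steps, Python scripts to look and compute and a tool call to move; the robot and the scene stay as the last step left them, time stands still between calls to the robot, and variables do not carry over. Pictures are saved under pics/ and viewed, about 8 in all and at most 12, crops included, and the job is handed in when it is done.

Besides the shell and the picture viewer there is one more tool, called after "Call:" as name(argument=value, ...), one argument or row to a line, values as JSON. send_rows: Moves the arm, as the interface text tells. Its arguments: {"type":"object","properties":{"steps":{"type":"array","items":{"type":"object","properties":{"claw":{"type":"number"},"offset":{"type":"array","items":{"type":"number"}},"turn":{"type":"number"}}}},"squeeze":{"type":"number"}},"required":["steps"]}

```bash
ls; mkdir -p pics; python3 - <<'E'
from bench import *
import cv2,pickle
s=get_state();print(s)
for n in("top","scene"):
    d=get_image(n);cv2.imwrite(f"pics/{n}0.png",d["pixels"]);pickle.dump(d,open(f"{n}0.pkl","wb"));print(n,d["fx"],d["cx"],d["cy"],d["R"],d["t"])
E
```

```text
pics
{'time': 0.0, 'joint_positions': array([-1.28589193,  0.32180707, -0.07004121,  1.45168649,  0.02261001,
        1.37079705, -0.05690276]), 'qd': array([ 5.81640854e-04,  4.67738269e-04,  3.69596251e-05, -3.06888808e-04,
       -4.86672249e-04, -1.35040603e-04, -2.12944066e-03]), 'joint_torque': array([-2.83140635e-04, -4.91278768e+01, -4.03975379e-01, -3.12532032e+01,
       -6.38216198e-02,  4.38560452e-02,  1.75396112e-04]), 'position': array([0.17379268, 0.62567828, 0.18256583]), 'tool_rot': array([-4.24078907e-01, -3.11269967e+00,  2.99563495e-03]), 'ft_force': array([-0.17599132,  0.26325922, -0.08414585]), 'torque': array([ 0.02806758, -0.00771   , -0.02494214]), 'grip_width': 0.9983797675419015}
top 469.87078606422574 254.0089677322123 191.24722133476837 [[ 0.01750986 -0.99983011  0.00575782]
 [-0.97432263 -0.01835547 -0.22440696]
 [ 0.22447452 -0.00168063 -0.97447851]] [-0.02692453  0.5600575   1.33406849]
scene 402.82819199662754 250.9562976981277 193.9165278476995 [[-0.61514494  0.78839531 -0.0054345 ]
 [ 0.61061083  0.4720456  -0.63586741]
 [-0.49874955 -0.39446899 -0.77177918]] [ 0.33263943 -0.27666757  1.541401  ]
```

View pics/top0.png

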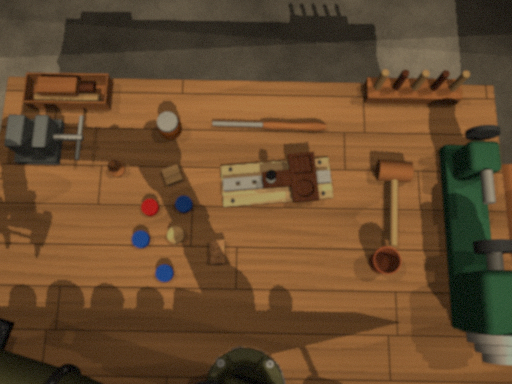

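View pics/scene0.png

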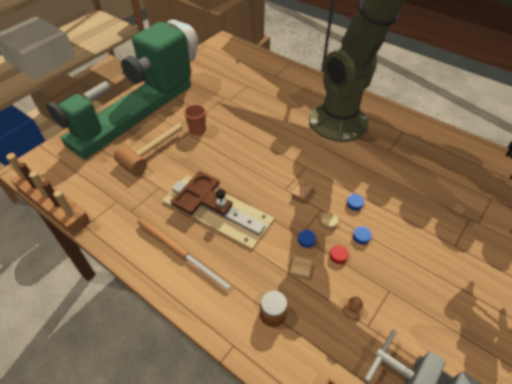

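The top view shows the disc at about (176,235), the knob at (271,176), the plate centre at about (302,177) and the round pocket at about (304,187). Jig +y points left in the image, which is roughly world +y.

```bash
cat > h.py <<'E'
import numpy as np,cv2
from bench import *
def ray(d,u,v,z):
    r=d["R"].T@np.array([(u-d["cx"])/d["fx"],(v-d["cy"])/d["fy"],1.]);c=-d["R"].T@d["t"]
    return c+r*(z-c[2])/r[2]
def proj(d,X):
    p=d["R"]@np.asarray(X,float)+d["t"];return d["fx"]*p[0]/p[2]+d["cx"],d["fy"]*p[1]/p[2]+d["cy"]
def blobs(m,amin=30):
    cs,_=cv2.findContours(m.astype(np.uint8)*255,cv2.RETR_EXTERNAL,cv2.CHAIN_APPROX_NONE)
    return [c for c in cs if cv2.contourArea(c)>amin]
E
python3 - <<'E'
from h import *
import pickle
d=pickle.load(open("top0.pkl","rb"));im=d["pixels"]
c=cv2.resize(im[140:275,120:345],None,fx=3.5,fy=3.5,interpolation=cv2.INTER_CUBIC);cv2.imwrite("pics/c1.png",c)
hsv=cv2.cvtColor(im,cv2.COLOR_BGR2HSV)
for p in((176,235),(173,174),(302,190),(271,176),(240,171),(240,184),(145,235)):print(p,hsv[p[1],p[0]])
print("disc",ray(d,176,235,.024),"knob",ray(d,271,176,.107),"plate",ray(d,302,177,.052))
E
```

```text
(176, 235) [ 16 145 127]
(173, 174) [ 15 140 111]
(302, 190) [  9 185  76]
(271, 176) [42 39 33]
(240, 171) [ 20 123 168]
(240, 184) [ 18  66 135]
(145, 235) [110 179 128]
disc [0.43078089 0.21438951 0.024     ] knob [ 0.59682511 -0.06518859  0.107     ] plate [ 0.61008546 -0.16106684  0.052     ]
```

View pics/c1.png

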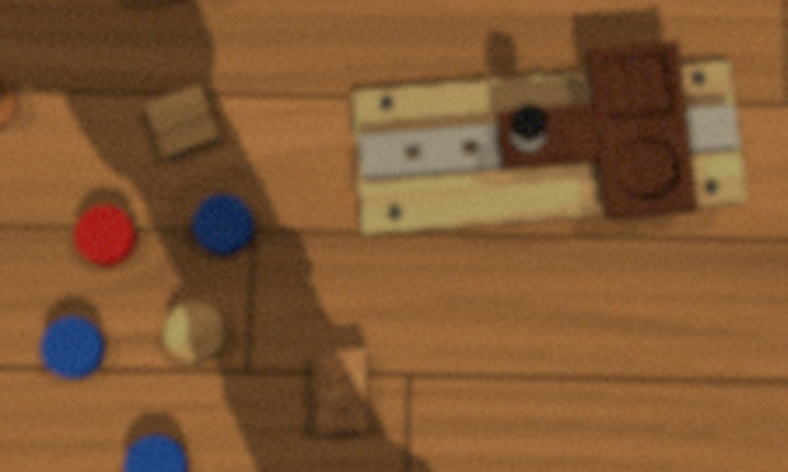

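The crop confirms this. The disc is at crop (194,331), the round pocket rim at (648,167), the free rail holes at (412,152) and (470,147), and the jig base corners at (352,88), (730,60), (745,200) and (362,233).

```bash
cat >> h.py <<'E'
from scipy.spatial.transform import Rotation as Ro
def goal(p,yaw,s=None):
    "offset in tool axes to world p; turn to bring tool y to world direction yaw (mod pi)"
    s=s or get_state();M=Ro.from_rotvec(s["tool_rot"]).as_matrix()
    cur=np.arctan2(M[1,1],M[0,1]); dy=(yaw-cur+np.pi/2)%np.pi-np.pi/2
    print("t",round(s["time"],2),"pos",s["position"].round(4),"yaw",np.rad2deg(cur).round(1),"q7",s["joint_positions"][6].round(2),"grip",round(s["grip_width"],3),"F",s["ft_force"].round(1))
    print("  offset",(M.T@(np.asarray(p)-s["position"])).round(4),"turn",round(-dy,4)," tilt",M[:,2].round(3))
E
python3 - <<'E'
from h import *
import pickle
d=pickle.load(open("top0.pkl","rb"))
f=lambda x,y,z:ray(d,x/3.5+120,y/3.5+140,z)
C=[f(*p,.012) for p in((352,88),(730,60),(745,200),(362,233))]
for i in range(4):
    e=C[i]-C[i-1];print(np.linalg.norm(e).round(3),np.rad2deg(np.arctan2(e[1],e[0])).round(1))
O=np.mean(C,0);print("O",O)
h=f(412,152,.03);g=f(470,147,.03);print("holes",h,g,np.rad2deg(np.arctan2(*(h-g)[1::-1])))
print("pocket",f(648,167,.052),"knob",f(528,122,.107),"disc",f(194,331,.024))
goal([.43,.215,.2],np.deg2rad(45)); 
E
```

```text
0.132 5.7
0.34 -84.5
0.129 -175.2
0.338 96.1
O [ 0.60541438 -0.08605745  0.012     ]
holes [0.59182966 0.03347237 0.03      ] [ 0.59729581 -0.01714366  0.03      ] 96.16362971025787
pocket [ 0.5769555  -0.17034306  0.052     ] knob [ 0.60024894 -0.06474143  0.107     ] disc [0.4320381  0.21616966 0.024     ]
t 0.1 pos [0.1738 0.6258 0.1827] yaw 74.5 q7 -0.06 grip 0.997 F [-0.   0.1 -0.4]
  offset [-0.3567 -0.3273 -0.0167] turn 0.5146  tilt [-0.    -0.002 -1.   ]
```

Call:
send_rows(
  steps=[
    {"claw": 0.08, "offset": [-0.357, -0.326, 0.02], "turn": -1.056},
    {"claw": 0.08, "offset": [-0.357, -0.326, 0.02], "turn": -1.056},
    {"claw": 0.08, "offset": [-0.357, -0.326, 0.02], "turn": -1.056},
    {"claw": 0.08, "offset": [-0.357, -0.326, 0.02], "turn": -1.056},
    {"claw": 0.08, "offset": [-0.357, -0.326, 0.02], "turn": -1.056},
    {"claw": 0.08, "offset": [-0.357, -0.326, 0.02], "turn": -1.056},
    {"claw": 0.08, "offset": [-0.357, -0.326, 0.02], "turn": -1.056},
    {"claw": 0.08, "offset": [-0.357, -0.326, 0.02], "turn": -1.056},
    {"claw": 0.08, "offset": [-0.357, -0.326, 0.02], "turn": -1.056},
    {"claw": 0.08, "offset": [-0.357, -0.326, 0.02], "turn": -1.056},
    {"claw": 0.08, "offset": [-0.357, -0.326, 0.02], "turn": -1.056},
    {"claw": 0.08, "offset": [-0.357, -0.326, 0.02], "turn": -1.056},
  ],
)

```text
time: 1.6
position: [0.4299, 0.2173, 0.1632]
tool_rot: [1.205, -2.9, 0.002]
ft_force: [-0.7, 0.3, -0.1]
grip_width: 0.917
```

```bash
python3 - <<'E'
from h import *
import pickle
goal([.431,.2155,.012],np.deg2rad(-45))
d=get_image("wrist");pickle.dump(d,open("w1.pkl","wb"));cv2.imwrite("pics/w1.png",d["pixels"])
print(proj(d,[.431,.2155,.024]), -d["R"].T@d["t"])
E
```

```text
t 1.6 pos [0.4299 0.2173 0.1632] yaw 135.1 q7 1.83 grip 0.917 F [-0.7  0.3 -0.1]
  offset [ 0.0003 -0.002   0.1512] turn 0.0025  tilt [-0.001 -0.002 -1.   ]
(np.float64(250.6622550374872), np.float64(175.46748349488493)) [0.37239439 0.16036403 0.36413343]
```

View pics/w1.png

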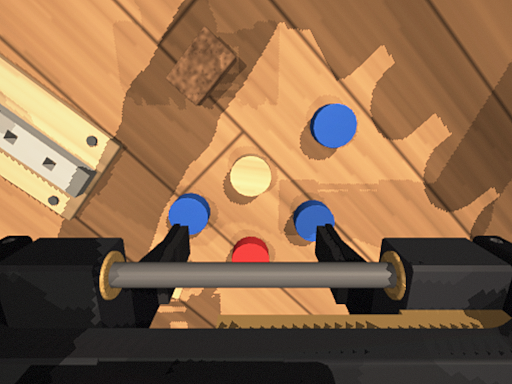

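The wrist view shows the disc at (250,176), which matches the predicted (250.7,175.5), so I descend and grip.

Call:
send_rows(
  steps=[
    {"claw": 0.08, "offset": [0.0, -0.0015, 0.06], "turn": 0},
    {"claw": 0.08, "offset": [0.0, -0.0015, 0.12], "turn": 0},
    {"claw": 0.08, "offset": [0.0, -0.0015, 0.151], "turn": 0},
    {"claw": 0.08, "offset": [0.0, -0.0015, 0.151], "turn": 0},
    {"claw": 0.04, "offset": [0.0, -0.0015, 0.151], "turn": 0},
    {"claw": 0.04, "offset": [0.0, -0.0015, 0.151], "turn": 0},
    {"claw": 0.04, "offset": [0.0, -0.0015, 0.151], "turn": 0},
    {"claw": 0.04, "offset": [0.0, -0.0015, 0.151], "turn": 0},
    {"claw": 0.04, "offset": [0.0, -0.0015, 0.151], "turn": 0},
    {"claw": 0.04, "offset": [0.0, -0.0015, 0.1], "turn": 0},
    {"claw": 0.04, "offset": [0.0, -0.0015, 0.04], "turn": 0},
    {"claw": 0.04, "offset": [0.0, -0.0015, 0.01], "turn": 0},
  ],
  squeeze=15,
)

```text
time: 3.15
position: [0.4325, 0.2167, 0.1567]
tool_rot: [-1.203, 2.898, -0.001]
ft_force: [0.5, 0.8, -0.5]
grip_width: 0.462
```

```bash
python3 - <<'E'
from h import *
goal([.577,-.170,.14],np.deg2rad(60))
E
```

```text
t 3.15 pos [0.4325 0.2167 0.1567] yaw 135.1 q7 1.83 grip 0.462 F [ 0.5  0.8 -0.5]
  offset [ 0.172  -0.3753  0.0169] turn 1.3108  tilt [ 0.003  0.001 -1.   ]
```

The opening is 40 mm, so the disc is not held. I take another look.

```bash
python3 - <<'E'
from h import *
import pickle
d=get_image("wrist");pickle.dump(d,open("w2.pkl","wb"));cv2.imwrite("pics/w2.png",d["pixels"])
print(proj(d,[.431,.2155,.024]))
E
```

```text
(np.float64(252.5569009763367), np.float64(175.0497422157639))
```

View pics/w2.png

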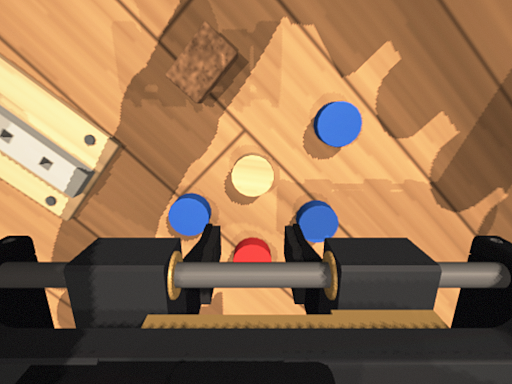

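```bash
python3 - <<'E'
from h import *
import pickle
d=pickle.load(open("w2.pkl","rb"));s=get_state();M=Ro.from_rotvec(s["tool_rot"]).as_matrix()
p=s["position"]
print(M.round(3),"cam in tool",M.T@(-d["R"].T@d["t"]-p),"cam z",d["R"][2])
for y in(-.02,0,.02):
  for z in (0,-.019):print(y,z,proj(d,p+M@[0,y,z]))
# disc centroid
im=d["pixels"];h=cv2.cvtColor(im,cv2.COLOR_BGR2HSV);print(h[176,252])
m=cv2.inRange(h[120:215,215:300],(15,60,150),(30,140,255))
for c in blobs(m>0,300):
    (x,y),r=cv2.minEnclosingCircle(c);print(x+215,y+120,r,ray(d,x+215,y+120,.024))
E
```

```text
[[-0.706 -0.708  0.007]
 [-0.708  0.706  0.004]
 [-0.008 -0.003 -1.   ]] cam in tool [ 0.08215589  0.0006938  -0.19816607] cam z [ 0.21020536  0.20629043 -0.95564531]
-0.02 0 (np.float64(225.04631654982722), np.float64(221.6156967829577))
-0.02 -0.019 (np.float64(222.50087349667712), np.float64(232.15184187047555))
0 0 (np.float64(251.40220431856585), np.float64(221.62630562567517))
0 -0.019 (np.float64(251.31359050660774), np.float64(232.16431311326255))
0.02 0 (np.float64(277.7620892804451), np.float64(221.63691607735353))
0.02 -0.019 (np.float64(280.13108472851616), np.float64(232.17678642380918))
[ 27  79 252]
256.46482849121094 177.71863174438477 45.19701385498047 [0.42997739 0.22122864 0.024     ]
269.5 150.0 42.074440002441406 [0.39530331 0.20807311 0.024     ]
223.5 138.0 19.9061279296875 [0.42372    0.15999467 0.024     ]
```

The disc hasn't moved, so the fingers probably closed too late. I retry in separate calls and check between them.

Call:
send_rows(
  steps=[
    {"claw": 0.08, "offset": [0.003, 0.0005, 0.0], "turn": 0},
    {"claw": 0.08, "offset": [0.003, 0.0005, 0.0], "turn": 0},
    {"claw": 0.08, "offset": [0.003, 0.0005, 0.03], "turn": 0},
    {"claw": 0.08, "offset": [0.003, 0.0005, 0.09], "turn": 0},
    {"claw": 0.08, "offset": [0.003, 0.0005, 0.146], "turn": 0},
    {"claw": 0.08, "offset": [0.003, 0.0005, 0.146], "turn": 0},
    {"claw": 0.08, "offset": [0.003, 0.0005, 0.146], "turn": 0},
    {"claw": 0.08, "offset": [0.003, 0.0005, 0.146], "turn": 0},
  ],
)

```text
time: 4.2
position: [0.4345, 0.2176, 0.0161]
tool_rot: [-1.2, 2.89, 0.002]
ft_force: [-0.1, 0.8, 0.5]
grip_width: 0.917
```

```bash
python3 - <<'E'
from h import *
goal([.431,.2155,.012],np.deg2rad(135.1))
E
```

```text
t 4.2 pos [0.4345 0.2176 0.0161] yaw 135.1 q7 1.87 grip 0.917 F [-0.1  0.8  0.5]
  offset [0.004  0.0011 0.0041] turn 0.0001  tilt [ 0.011  0.006 -1.   ]
```

Call:
send_rows(
  steps=[
    {"claw": 0.08, "offset": [0.004, 0.001, 0.006], "turn": 0},
    {"claw": 0.08, "offset": [0.004, 0.001, 0.006], "turn": 0},
    {"claw": 0.045, "offset": [0.004, 0.001, 0.006], "turn": 0},
    {"claw": 0.045, "offset": [0.004, 0.001, 0.006], "turn": 0},
    {"claw": 0.045, "offset": [0.004, 0.001, 0.006], "turn": 0},
    {"claw": 0.045, "offset": [0.004, 0.001, 0.006], "turn": 0},
    {"claw": 0.045, "offset": [0.004, 0.001, 0.006], "turn": 0},
    {"claw": 0.045, "offset": [0.004, 0.001, 0.006], "turn": 0},
  ],
  squeeze=20,
)

```text
time: 5.2
position: [0.4311, 0.2155, 0.0101]
tool_rot: [-1.2, 2.89, 0.002]
ft_force: [-1.1, -0.0, -0.0]
grip_width: 0.519
```

```bash
python3 - <<'E'
from h import *
goal([.431,.2155,.012],np.deg2rad(135.1))
E
```

```text
t 5.2 pos [0.4311 0.2155 0.0101] yaw 135.1 q7 1.87 grip 0.519 F [-1.1 -0.  -0. ]
  offset [ 0.      0.0001 -0.0019] turn 0.0  tilt [ 0.011  0.006 -1.   ]
```

```bash
python3 - <<'E'
from h import *
a=get_image("wrist")["pixels"]
d=get_image("scene");x=cv2.resize(d["pixels"][150:330,240:420],(384,384),interpolation=cv2.INTER_CUBIC)
d=get_image("top");y=cv2.resize(d["pixels"][170:300,110:240],(384,384),interpolation=cv2.INTER_CUBIC)
cv2.imwrite("pics/m3.png",cv2.resize(np.hstack([cv2.resize(a,(384,384)),x,y])[:, :],(800,267)) if 0 else np.vstack([np.hstack([x,y]),np.zeros((1,768,3),np.uint8)]))
cv2.imwrite("pics/w3.png",a)
E
```

```text
(no output)
```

View pics/w3.png

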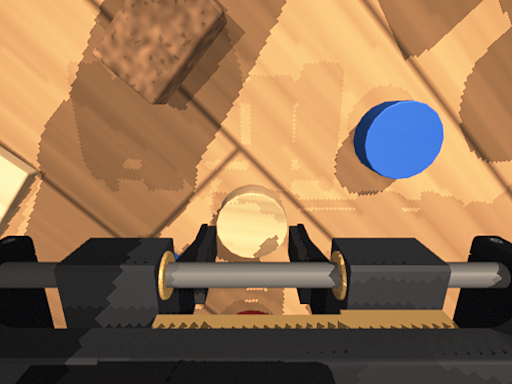

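```bash
python3 - <<'E'
from h import *
d=get_image("wrist");s=get_state();M=Ro.from_rotvec(s["tool_rot"]).as_matrix();p=s["position"]
w=ray(d,252.5,225,.024);print("wrist disc",w,"in tool",M.T@(w-p))
e1=ray(d,217,225,.024);e2=ray(d,289,225,.024);print("dia",np.linalg.norm(e1-e2))
print([proj(d,p+M@[0,y,0]) for y in(-.0226,.0226)],d["fx"])
E
```

```text
wrist disc [0.430525   0.21556448 0.024     ] in tool [ 0.00017476  0.00040423 -0.01390625]
dia 0.05182341859472861
[(np.float64(222.52775841292163), np.float64(217.93123252605494)), (np.float64(281.4388561078051), np.float64(217.96826631519784))] 281.25896305404547
```

View pics/m3.png

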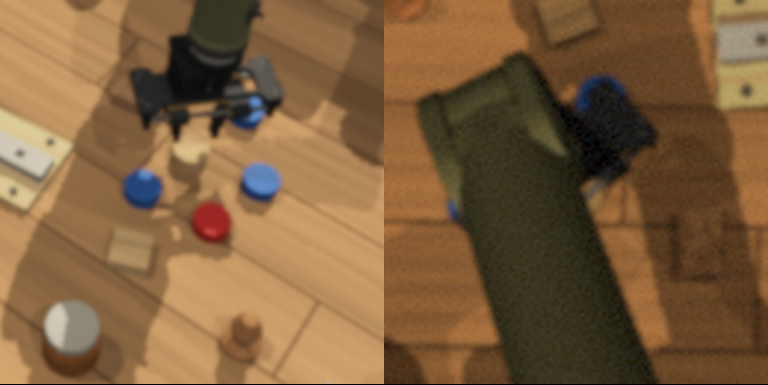

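In the scene view the fingertips hover clearly above the disc although the reported TCP z is 10 mm, so the real tips seem to lie higher than reported. I'll draw the predicted tips to gauge by how much.

```bash
python3 - <<'E'
from h import *
s=get_state();M=Ro.from_rotvec(s["tool_rot"]).as_matrix();p=s["position"]
out=[]
for n,(x0,y0,w,h),k in(("scene",(305,175,54,54),8),("wrist",(170,170,160,173),2.5)):
    d=get_image(n);k=400/w
    im=cv2.resize(d["pixels"][y0:y0+h,x0:x0+w],(400,int(h*k)),interpolation=cv2.INTER_CUBIC)
    for y in(-.0226,.0226):
        for i,z in enumerate((0,-.02,-.04,-.06)):
            u,v=proj(d,p+M@[0,y,z]);cv2.circle(im,(int((u+.5-x0)*k),int((v+.5-y0)*k)),4,[(0,0,255),(0,255,0),(255,0,0),(255,255,0)][i],-1)
    out.append(im[:400])
cv2.imwrite("pics/m4.png",np.hstack(out))
E
```

```text
(no output)
```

View pics/m4.png

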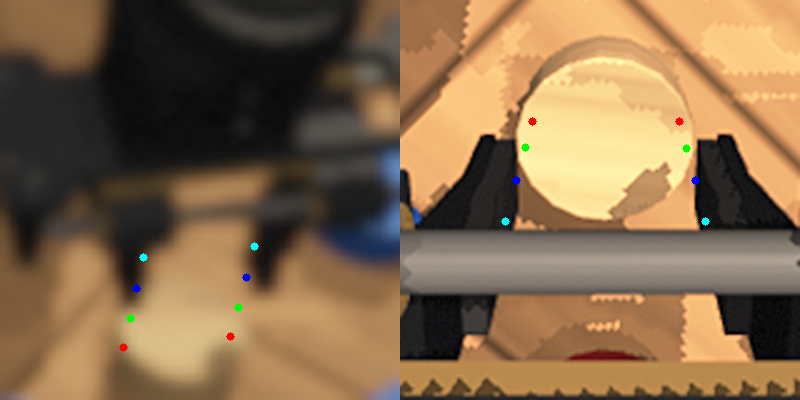

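Both views agree that the real fingertips end about 32 mm above the reported TCP. I open and go about 29 mm deeper, watching the force.

Call:
send_rows(
  steps=[
    {"claw": 0.08, "offset": [0, 0, 0], "turn": 0},
    {"claw": 0.08, "offset": [0, 0, 0], "turn": 0},
    {"claw": 0.08, "offset": [0, 0, 0], "turn": 0},
    {"claw": 0.08, "offset": [0, 0, 0], "turn": 0},
    {"claw": 0.08, "offset": [0, 0, 0.007], "turn": 0},
    {"claw": 0.08, "offset": [0, 0, 0.014], "turn": 0},
    {"claw": 0.08, "offset": [0, 0, 0.02], "turn": 0},
    {"claw": 0.08, "offset": [0, 0, 0.025], "turn": 0},
    {"claw": 0.08, "offset": [0, 0, 0.029], "turn": 0},
    {"claw": 0.08, "offset": [0, 0, 0.029], "turn": 0},
  ],
)

```text
time: 6.75
position: [0.4312, 0.2155, -0.0192]
tool_rot: [-1.2, 2.891, 0.002]
ft_force: [0.9, -0.2, -0.5]
grip_width: 0.921
```

```bash
python3 - <<'E'
from h import *
goal([.431,.2155,-.019],np.deg2rad(135.1))
E
```

```text
t 6.75 pos [ 0.4312  0.2155 -0.0192] yaw 135.1 q7 1.88 grip 0.921 F [ 0.9 -0.2 -0.5]
  offset [ 0.0001  0.0001 -0.0002] turn -0.0  tilt [ 0.01   0.006 -1.   ]
```

Reported z of −19 mm with no contact confirms the offset. I close the jaws.

Call:
send_rows(
  steps=[
    {"claw": 0.045, "offset": [0, 0, 0], "turn": 0},
    {"claw": 0.045, "offset": [0, 0, 0], "turn": 0},
    {"claw": 0.045, "offset": [0, 0, 0], "turn": 0},
    {"claw": 0.045, "offset": [0, 0, 0], "turn": 0},
    {"claw": 0.045, "offset": [0, 0, 0], "turn": 0},
    {"claw": 0.045, "offset": [0, 0, 0], "turn": 0},
  ],
  squeeze=20,
)

```text
time: 7.5
position: [0.4313, 0.2156, -0.0191]
tool_rot: [-1.2, 2.89, 0.002]
ft_force: [-0.9, 0.5, 1.2]
grip_width: 0.583
```

The jaws stop at 50.7 mm, so the disc is held. The seated pose is reported z = −0.019 + 0.042 = 0.023. I lift it, then work out the move.

Call:
send_rows(
  steps=[
    {"claw": 0.045, "offset": [0, 0, -0.03], "turn": 0},
    {"claw": 0.045, "offset": [0, 0, -0.08], "turn": 0},
    {"claw": 0.045, "offset": [0, 0, -0.13], "turn": 0},
    {"claw": 0.045, "offset": [0, 0, -0.13], "turn": 0},
  ],
)

```text
time: 8.0
position: [0.4328, 0.2165, 0.1151]
tool_rot: [-1.197, 2.883, 0.005]
ft_force: [-0.4, 0.4, -1.0]
grip_width: 0.582
```

```bash
python3 - <<'E'
from h import *
goal([.577,-.170,.10],np.deg2rad(5.8))
E
```

```text
t 8.0 pos [0.4328 0.2165 0.1151] yaw 135.1 q7 1.84 grip 0.582 F [-0.4  0.4 -1. ]
  offset [ 0.1722 -0.3749  0.0135] turn -0.885  tilt [ 0.017  0.011 -1.   ]
```

Call:
send_rows(
  steps=[
    {"claw": 0.045, "offset": [0.172, -0.375, 0.01], "turn": 2.256},
    {"claw": 0.045, "offset": [0.172, -0.375, 0.01], "turn": 2.256},
    {"claw": 0.045, "offset": [0.172, -0.375, 0.01], "turn": 2.256},
    {"claw": 0.045, "offset": [0.172, -0.375, 0.01], "turn": 2.256},
    {"claw": 0.045, "offset": [0.172, -0.375, 0.01], "turn": 2.256},
    {"claw": 0.045, "offset": [0.172, -0.375, 0.01], "turn": 2.256},
    {"claw": 0.045, "offset": [0.172, -0.375, 0.01], "turn": 2.256},
    {"claw": 0.045, "offset": [0.172, -0.375, 0.01], "turn": 2.256},
    {"claw": 0.045, "offset": [0.172, -0.375, 0.01], "turn": 2.256},
    {"claw": 0.045, "offset": [0.172, -0.375, 0.01], "turn": 2.256},
    {"claw": 0.045, "offset": [0.172, -0.375, 0.01], "turn": 2.256},
    {"claw": 0.045, "offset": [0.172, -0.375, 0.01], "turn": 2.256},
  ],
)

```text
time: 9.5
position: [0.5761, -0.1698, 0.1018]
tool_rot: [2.103, 2.328, 0.028]
ft_force: [0.5, -0.5, -0.4]
grip_width: 0.58
```

```bash
python3 - <<'E'
from h import *
import pickle
goal([.577,-.170,.10],np.deg2rad(5.8))
d=get_image("wrist");pickle.dump(d,open("w5.pkl","wb"));im=d["pixels"].copy()
O=np.array([.6054,-.0861,0]);a=np.deg2rad(5.8);X=np.array([np.cos(a),np.sin(a),0]);Y=np.array([-X[1],X[0],0])
J=lambda x,y,z:O+X*x+Y*y+[0,0,z]
pts=[(-.037,-.08,.052),(.037,-.08,.052),(0,.02,.107),(0,.07,.03),(0,.12,.03)]+[(sx*.075,-.08+sy*.04,.052) for sx in(-1,1) for sy in(-1,1)]
im=cv2.resize(im,(768,576),interpolation=cv2.INTER_CUBIC)
for p in pts:
    u,v=proj(d,J(*p));print(p,round(u),round(v));cv2.circle(im,(int(u*1.5),int(v*1.5)),3,(0,255,0),-1)
cv2.imwrite("pics/w5.png",im)
E
```

```text
t 9.5 pos [ 0.5761 -0.1698  0.1018] yaw 5.8 q7 0.57 grip 0.58 F [ 0.5 -0.5 -0.4]
  offset [-0.0003  0.0008  0.0018] turn 0.0002  tilt [ 0.015  0.01  -1.   ]
(-0.037, -0.08, 0.052) 253 196
(0.037, -0.08, 0.052) 331 196
(0, 0.02, 0.107) 311 74
(0, 0.07, 0.03) 295 22
(0, 0.12, 0.03) 298 -47
(-0.075, -0.12, 0.052) 214 236
(-0.075, -0.04, 0.052) 210 154
(0.075, -0.12, 0.052) 367 235
(0.075, -0.04, 0.052) 377 153
```

View pics/w5.png

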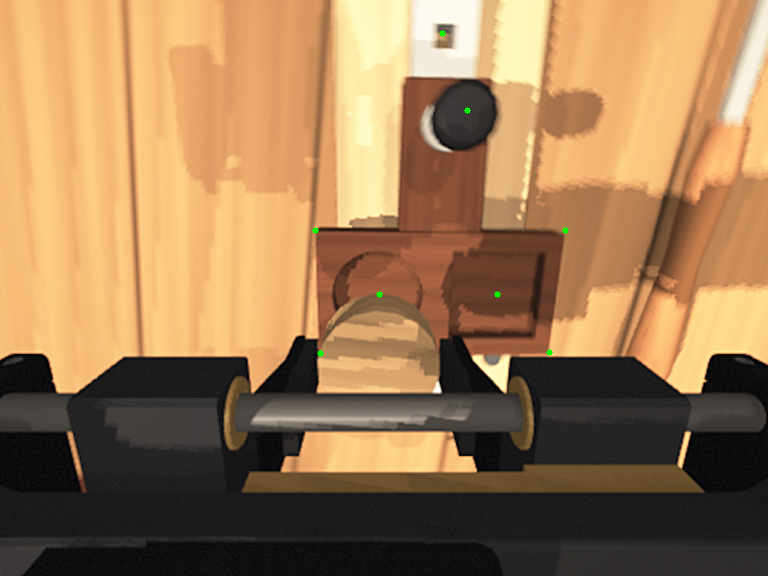

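The predicted markers sit on the plate corners, pocket, knob and next hole to within about 1 mm. I descend into the pocket.

Call:
send_rows(
  steps=[
    {"claw": 0.045, "offset": [-0.001, -0.0003, 0.03], "turn": 0},
    {"claw": 0.045, "offset": [-0.001, -0.0003, 0.055], "turn": 0},
    {"claw": 0.045, "offset": [-0.001, -0.0003, 0.065], "turn": 0},
    {"claw": 0.045, "offset": [-0.001, -0.0003, 0.07], "turn": 0},
    {"claw": 0.045, "offset": [-0.001, -0.0003, 0.073], "turn": 0},
    {"claw": 0.045, "offset": [-0.001, -0.0003, 0.073], "turn": 0},
  ],
)

```text
time: 10.3
position: [0.5771, -0.1694, 0.0294]
tool_rot: [2.109, 2.324, 0.029]
ft_force: [-3.0, 2.9, 3.9]
grip_width: 0.585
```

```bash
python3 - <<'E'
from h import *
goal([.577,-.170,.0235],np.deg2rad(5.8))
E
```

```text
t 10.3 pos [ 0.5771 -0.1694  0.0294] yaw 5.5 q7 0.62 grip 0.585 F [-3.   2.9  3.9]
  offset [-0.0007 -0.0003  0.0059] turn -0.0045  tilt [ 0.015  0.012 -1.   ]
```

A light rim contact pushes toward −x and +y. I shift about 1 mm that way and go on down.

Call:
send_rows(
  steps=[
    {"claw": 0.045, "offset": [0.0012, -0.0012, -0.001], "turn": 0},
    {"claw": 0.045, "offset": [0.0012, -0.0012, 0.001], "turn": 0},
    {"claw": 0.045, "offset": [0.0012, -0.0012, 0.003], "turn": 0},
    {"claw": 0.045, "offset": [0.0012, -0.0012, 0.005], "turn": 0},
    {"claw": 0.045, "offset": [0.0012, -0.0012, 0.0055], "turn": 0},
  ],
)

```text
time: 10.92
position: [0.5758, -0.1683, 0.0236]
tool_rot: [2.109, 2.324, 0.029]
ft_force: [-0.1, 0.1, 0.3]
grip_width: 0.585
```

```bash
python3 - <<'E'
from h import *
goal([.577,-.170,.0235],np.deg2rad(5.8))
E
```

```text
t 10.93 pos [ 0.5758 -0.1683  0.0236] yaw 5.5 q7 0.62 grip 0.585 F [-0.1  0.1  0.3]
  offset [-0.0018  0.0011  0.0001] turn -0.0045  tilt [ 0.015  0.011 -1.   ]
```

The force is gone and the disc is at floor height, so I release it and retreat upward.

Call:
send_rows(
  steps=[
    {"claw": 0.075, "offset": [0, 0, 0], "turn": 0},
    {"claw": 0.075, "offset": [0, 0, 0], "turn": 0},
    {"claw": 0.075, "offset": [0, 0, 0], "turn": 0},
    {"claw": 0.075, "offset": [0, 0, 0], "turn": 0},
    {"claw": 0.075, "offset": [0, 0, -0.02], "turn": 0},
    {"claw": 0.075, "offset": [0, 0, -0.06], "turn": 0},
    {"claw": 0.075, "offset": [0, 0, -0.1], "turn": 0},
    {"claw": 0.075, "offset": [0, 0, -0.1], "turn": 0},
  ],
)

```text
time: 11.92
position: [0.5771, -0.1709, 0.1287]
tool_rot: [2.105, 2.318, 0.036]
ft_force: [1.4, 0.5, -0.9]
grip_width: 0.861
```

```bash
python3 - <<'E'
from h import *
goal([.6025,-.0655,.12],np.deg2rad(5.8))
d=get_image("wrist");im=d["pixels"]
cv2.imwrite("pics/w6.png",cv2.resize(im[20:300,130:420],None,fx=2,fy=2,interpolation=cv2.INTER_CUBIC))
O=np.array([.6054,-.0861,0]);a=np.deg2rad(5.8);X=np.array([np.cos(a),np.sin(a),0]);Y=np.array([-X[1],X[0],0])
p=O-.037*X-.08*Y
for q in(0,.028):
    print([np.round((np.array(proj(d,p+s+[0,0,.066]))-[130,20])*2) for s in(X*.026,-X*.026,Y*.026,-Y*.026)])
    break
E
```

```text
t 11.93 pos [ 0.5771 -0.1709  0.1287] yaw 5.5 q7 0.55 grip 0.861 F [ 1.4  0.5 -0.9]
  offset [0.1024 0.0352 0.0103] turn -0.005  tilt [ 0.023  0.011 -1.   ]
[array([295., 342.]), array([189., 343.]), array([242., 290.]), array([242., 392.])]
```

View pics/w6.png

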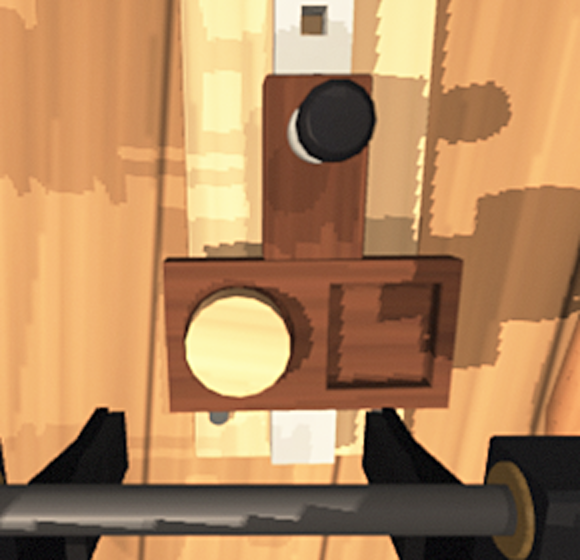

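The disc sits centred in the pocket at (238,345) with the diameter expected for a seated blank, clear of the fingers. I move over the knob next.

Call:
send_rows(
  steps=[
    {"claw": 0.06, "offset": [0.05, 0.018, 0.005], "turn": 0},
    {"claw": 0.06, "offset": [0.102, 0.035, 0.01], "turn": 0},
    {"claw": 0.06, "offset": [0.102, 0.035, 0.01], "turn": 0},
    {"claw": 0.06, "offset": [0.102, 0.035, 0.01], "turn": 0},
    {"claw": 0.06, "offset": [0.102, 0.035, 0.01], "turn": 0},
  ],
)

```text
time: 12.6
position: [0.6004, -0.067, 0.1181]
tool_rot: [2.11, 2.318, 0.032]
ft_force: [0.1, 0.3, 0.0]
grip_width: 0.687
```

```bash
python3 - <<'E'
from h import *
goal([.603,-.0655,.049],np.deg2rad(5.8))
d=get_image("wrist");im=d["pixels"]
m=(im.max(2)<75).astype(np.uint8);m[195:]=0
for c in blobs(m,500):
    (x,y),r=cv2.minEnclosingCircle(c);print(x,y,r,cv2.contourArea(c),ray(d,x,y,.107))
print("pred",proj(d,[.603,-.0655,.107]));cv2.imwrite("pics/w7.png",im)
E
```

```text
t 12.6 pos [ 0.6004 -0.067   0.1181] yaw 5.4 q7 0.36 grip 0.687 F [0.1 0.3 0. ]
  offset [0.0006 0.0014 0.0691] turn -0.0073  tilt [ 0.019  0.011 -1.   ]
pred (np.float64(256.2920872996268), np.float64(209.52995108669342))
```

Call:
send_rows(
  steps=[
    {"claw": 0.06, "offset": [0.0005, 0.002, 0.03], "turn": 0},
    {"claw": 0.06, "offset": [0.0005, 0.002, 0.055], "turn": 0},
    {"claw": 0.06, "offset": [0.0005, 0.002, 0.065], "turn": 0},
    {"claw": 0.06, "offset": [0.0005, 0.002, 0.069], "turn": 0},
    {"claw": 0.06, "offset": [0.0005, 0.002, 0.069], "turn": 0},
  ],
)

```text
time: 13.28
position: [0.6041, -0.0659, 0.0498]
tool_rot: [2.11, 2.317, 0.033]
ft_force: [0.0, 0.4, 0.5]
grip_width: 0.685
```

Call:
send_rows(
  steps=[
    {"claw": 0.02, "offset": [0, 0, 0], "turn": 0},
    {"claw": 0.02, "offset": [0, 0, 0], "turn": 0},
    {"claw": 0.02, "offset": [0, 0, 0], "turn": 0},
    {"claw": 0.02, "offset": [0, 0, 0], "turn": 0},
    {"claw": 0.02, "offset": [0, 0, 0], "turn": 0},
    {"claw": 0.02, "offset": [0, 0, 0], "turn": 0},
  ],
  squeeze=35,
)

```text
time: 14.02
position: [0.6041, -0.0658, 0.0499]
tool_rot: [2.11, 2.317, 0.034]
ft_force: [-1.2, 0.1, 1.8]
grip_width: 0.326
```

```bash
python3 - <<'E'
from h import *
goal([.603,-.0655,.049],np.deg2rad(5.8))
E
```

```text
t 14.03 pos [ 0.6041 -0.0658  0.0499] yaw 5.3 q7 0.41 grip 0.326 F [-1.2  0.1  1.8]
  offset [ 0.0004 -0.0011  0.0009] turn -0.0079  tilt [ 0.02   0.011 -1.   ]
```

The jaws stop at 28.4 mm. The disc read 1.5 mm low too, so the 30 mm knob is held. Lifting the pin.

Call:
send_rows(
  steps=[
    {"claw": 0.02, "offset": [0, 0, -0.006], "turn": 0},
    {"claw": 0.02, "offset": [0, 0, -0.012], "turn": 0},
    {"claw": 0.02, "offset": [0, 0, -0.0165], "turn": 0},
    {"claw": 0.02, "offset": [0, 0, -0.0165], "turn": 0},
    {"claw": 0.02, "offset": [0, 0, -0.0165], "turn": 0},
  ],
)

```text
time: 14.65
position: [0.604, -0.0658, 0.0663]
tool_rot: [2.11, 2.317, 0.034]
ft_force: [4.0, 0.6, -7.7]
grip_width: 0.331
```

```bash
python3 - <<'E'
from h import *
a=np.deg2rad(5.8);Y=np.array([-np.sin(a),np.cos(a),0])
goal(np.array([.6041,-.0658,.0659])+.05*Y,np.deg2rad(5.8))
E
```

```text
t 14.65 pos [ 0.604  -0.0658  0.0663] yaw 5.4 q7 0.39 grip 0.331 F [ 4.   0.6 -7.7]
  offset [ 0.05   -0.0002  0.0008] turn -0.0078  tilt [ 0.02   0.011 -1.   ]
```

The force of −7.7 N matches the spring at about 16 mm lift, so I slide 50 mm along the rail.

Call:
send_rows(
  steps=[
    {"claw": 0.02, "offset": [0.006, 0, 0], "turn": 0},
    {"claw": 0.02, "offset": [0.014, 0, 0], "turn": 0},
    {"claw": 0.02, "offset": [0.023, 0, 0], "turn": 0},
    {"claw": 0.02, "offset": [0.032, 0, 0], "turn": 0},
    {"claw": 0.02, "offset": [0.04, 0, 0], "turn": 0},
    {"claw": 0.02, "offset": [0.046, 0, 0], "turn": 0},
    {"claw": 0.02, "offset": [0.05, 0, 0.0005], "turn": 0},
    {"claw": 0.02, "offset": [0.05, 0, 0.0005], "turn": 0},
    {"claw": 0.02, "offset": [0.05, 0, 0.0005], "turn": 0},
  ],
)

```text
time: 15.78
position: [0.5988, -0.015, 0.066]
tool_rot: [2.111, 2.319, 0.034]
ft_force: [1.4, 0.9, -7.7]
grip_width: 0.33
```

```bash
python3 - <<'E'
from h import *
a=np.deg2rad(5.8);Y=np.array([-np.sin(a),np.cos(a),0])
goal(np.array([.6041,-.0658,.0499])+.05*Y,np.deg2rad(5.8))
print("travel",(get_state()["position"]-[.6041,-.0658,.0499])@Y)
E
```

```text
t 15.78 pos [ 0.5988 -0.015   0.066 ] yaw 5.4 q7 0.3 grip 0.33 F [ 1.4  0.9 -7.7]
  offset [-0.0012 -0.0002  0.0161] turn -0.0074  tilt [ 0.019  0.012 -1.   ]
travel 0.05106488471407258
```

Call:
send_rows(
  steps=[
    {"claw": 0.02, "offset": [-0.0012, 0, 0], "turn": 0},
    {"claw": 0.02, "offset": [-0.0012, 0, 0.003], "turn": 0},
    {"claw": 0.02, "offset": [-0.0012, 0, 0.006], "turn": 0},
    {"claw": 0.02, "offset": [-0.0012, 0, 0.009], "turn": 0},
    {"claw": 0.02, "offset": [-0.0012, 0, 0.012], "turn": 0},
    {"claw": 0.02, "offset": [-0.0012, 0, 0.015], "turn": 0},
    {"claw": 0.02, "offset": [-0.0012, 0, 0.0165], "turn": 0},
    {"claw": 0.02, "offset": [-0.0012, 0, 0.0165], "turn": 0},
    {"claw": 0.02, "offset": [-0.0012, 0, 0.0165], "turn": 0},
  ],
)

```text
time: 16.9
position: [0.5991, -0.0161, 0.05]
tool_rot: [2.111, 2.319, 0.034]
ft_force: [-3.7, 3.1, 2.0]
grip_width: 0.328
```

```bash
python3 - <<'E'
from h import *
a=np.deg2rad(5.8);Y=np.array([-np.sin(a),np.cos(a),0])
goal(np.array([.6041,-.0658,.0499])+.05*Y,np.deg2rad(5.8))
print("travel",(get_state()["position"]-[.6041,-.0658,.0499])@Y)
E
```

```text
t 16.9 pos [ 0.5991 -0.0161  0.05  ] yaw 5.4 q7 0.31 grip 0.328 F [-3.7  3.1  2. ]
  offset [ 0.     -0.      0.0001] turn -0.0075  tilt [ 0.019  0.013 -1.   ]
travel 0.04997975371191367
```

The pin is down: z matches the home reading (0.0500 vs 0.0499 m), and the force is back from −7.7 to +2 N. I press 1 mm more to make sure it's bottomed and ease the small side load.

Call:
send_rows(
  steps=[
    {"claw": 0.02, "offset": [0.0004, -0.0003, 0.001], "turn": 0},
    {"claw": 0.02, "offset": [0.0004, -0.0003, 0.001], "turn": 0},
    {"claw": 0.02, "offset": [0.0004, -0.0003, 0.001], "turn": 0},
  ],
)

```text
time: 17.27
position: [0.5991, -0.016, 0.0499]
tool_rot: [2.111, 2.319, 0.035]
ft_force: [-4.5, 2.1, 5.0]
grip_width: 0.329
```

```bash
python3 - <<'E'
from h import *
a=np.deg2rad(5.8);Y=np.array([-np.sin(a),np.cos(a),0]);X=np.array([Y[1],-Y[0],0])
goal(np.array([.6041,-.0658,.0499])+.05*Y,a)
O=np.array([.6054,-.0861,0]);d=get_image("wrist");k=get_image("scene")
o=[]
for i,(x0,y0,w,h) in((d,(130,190,260,190)),(k,(150,160,140,102))):
    im=i["pixels"].copy()
    im=cv2.resize(im[y0:y0+h,x0:x0+w],(400,int(h*400/w)),interpolation=cv2.INTER_CUBIC)
    for q in((-.037,-.03,.066),(.037,-.03,.042),(0,.12,.03)):
        u,v=proj(i,O+X*q[0]+Y*q[1]+[0,0,q[2]]);cv2.circle(im,(int((u-x0)*400/w),int((v-y0)*400/w)),3,(0,255,0),-1)
    o.append(im[:290])
cv2.imwrite("pics/f.png",np.hstack(o))
E
```

```text
t 17.27 pos [ 0.5991 -0.016   0.0499] yaw 5.4 q7 0.31 grip 0.329 F [-4.5  2.1  5. ]
  offset [-0.     -0.0001  0.    ] turn -0.0077  tilt [ 0.02   0.013 -1.   ]
```

View pics/f.png

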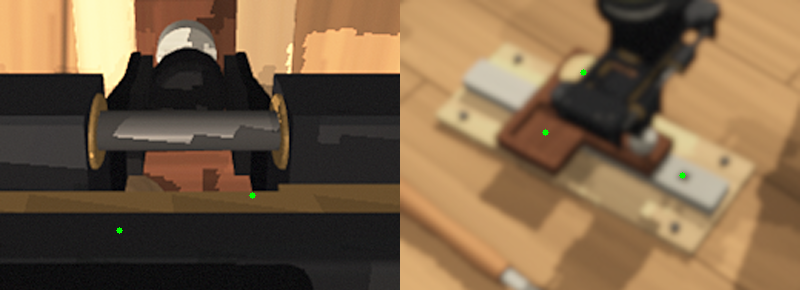

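The scene crop shows the pale disc in its pocket beside the gripper, at about (572,68). The square pocket is where a 50 mm travel predicts, at (545,132), and only the last hole is free ahead of the tongue, at (683,176). Pressing 1 mm more gave no motion, only +3 N, so the pin is bottomed.

```bash
python3 -c "
from bench import *
print(close_job())"
```

```text
the job is handed in; nothing more can be done
None
```

The job is handed in at 17.3 s. The round blank is in its pocket and released. The shuttle is one hole on (50.0 mm measured), and the gripper still holds the knob with the pin home.

**Last checks:**
- **Pin:** with the knob held, the tool height reads 0.0499 m, the same as before the lift. The spring load went from −7.7 N to a light +2 N. Pressing 1 mm more gave no motion, only +5 N, so the pin is bottomed.
- **Side load:** about 5 N remains sideways on the knob.
- **Scene view:** the blank is in its pocket, though the gripper partly hides it. Only the last rail hole is free ahead of the tongue.

**What disagreed:**
- **Tool length:** the real fingertips end about 32 mm above the reported TCP. My first two grasps closed above the disc without touching it. I measured the offset from two camera views and allowed for it.
- **Placing:** the disc touched the pocket rim lightly (about 6 N). A shift of about 1 mm each way fixed that.
- **Opening readings:** the gripper reads about 1.5 mm small on both the disc and the knob.
- **Tool tilt:** the tool ended tilted by about 1.4 degrees.

I did not measure the bystanders again at the end.

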